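Set up a spindle in V-blocks for a run-out check

TASK

Set up the spindle for a run-out check on the granite plate. Stand the second V-block 100 mm (centre to centre) to the right of the one already on the plate, grooves in line, and lay the spindle in both grooves, one bearing seat in each V, collar midway between them and hexagon end to the right; then stand the stop block on the plate just off the spindle's left (stub) end, a broad face towards it and less than 10 mm away, and last set the dial indicator behind the spindle with its plunger resting, pressed in a little, on top of the collar. Set everything down gently, and leave the caliper and the micrometer where they lie.

Things in the scene. Friction and masses are not known exactly. Their poses are not given: they have to be found in the camera images.
- plate: fixed dark granite surface plate, 200 (x) x 300 (y) x 50 mm high, its long side roughly across the robot's view; origin at the centre of its underside, so its top is at z = 50 mm in its frame
- v_block_left: steel V-block standing loose in the left half of the plate; 35 mm along its groove (x) x 60 mm wide (y) x 40 mm high, about 380 g; 90 degree groove, 40 mm wide at the top, its bottom 20 mm above the base. Origin: centre of the underside; x axis along the groove to the robot's right (roughly world -y), y axis to the back, away from the robot. Need not be moved
- v_block_right: the second, identical V-block (35 x 60 x 40 mm, about 380 g, groove along its x, flanks 60 mm apart along its y), standing loose on the desk in front of the plate; symmetric, either way round is right; origin at the centre of its underside
- spindle: steel spindle, 180 mm, about 400 g, lying on the desk; origin on its axis at the collar's middle, x along it. In x: stub dia 18 mm, -90 to -67; seat dia 24, to -22; collar dia 36, to +22; seat dia 24, to +76; dark hexagon 36 across flats, to +90. Roll arbitrary. Axis 18 mm over the desk; in the Vs 36 mm, and the collar's top 54 mm, over the plate. Grip the collar
- stop_block: plain machined steel stop block, 40 (x) x 24 (y) x 44 mm high (110 g), with a small hole in its top, standing loose on the desk in front of the plate; origin at the centre of its underside; its broad 40 x 44 mm faces look along its y axis
- dial_stand: dial indicator on a stand, 600 g, loose on the desk: dark base 55 (x) x 50 (y) x 45 mm, square post 16 x 16 mm on its centre up to 173 mm (clamp from 101 to 123), arm along -x to a 43 mm dial, its white face looking along -x, top 139 mm high. Origin: centre of the base's underside. Grip the post above the clamp from above. In use it stands behind the spindle, -x pointing over it to the front
- tip (a point): lowest point of the small brass ball under the dial's plunger, at (-80, 0, 51.5) mm in the dial stand's frame when free; gives upward up to 10 mm against a soft spring (about 0.5 N): resting on the collar's top it is pressed in about 2.5 mm when the stand is down on the plate
- caliper: bystander: steel caliper, 225 mm long, lying on the desk to the right of the plate; origin at the centre of its underside
- micrometer: bystander: micrometer with dark bow, 134 mm long, lying on the desk right of the caliper; origin at the centre of its underside

How it is judged (in metres and radians):
On the way, in this order (a step that is already met when the one before it is completed fails the run):
1. the second V-block stands on the plate near the first (z of v_block_right in the frame of plate between 0.047 and 0.053 m and horizontal distance between v_block_right and v_block_left between 0.08 and 0.13 m), for 0.2 s.
2. then the spindle lies in both grooves (z of spindle in the frame of v_block_left between 0.034 and 0.041 m and z of spindle in the frame of v_block_right between 0.034 and 0.041 m and x of v_block_left in the frame of spindle between -0.07 and -0.03 m), for 0.2 s.
3. then the stop block stands on the plate at the stub end (z of stop_block in the frame of plate between 0.047 and 0.053 m and x of stop_block in the frame of spindle between -0.14 and -0.098 m), for 0.2 s.
4. last the dial stand is on the plate, its plunger pressed by the collar (z of dial_stand in the frame of plate between 0.047 and 0.053 m and z of tip in the frame of dial_stand above 0.052 m), for 0.2 s.
At the end, for the whole second after the job is handed in: V-blocks 88-112 mm apart, in line within 9 mm and 7 deg; spindle in both Vs, hexagon right, collar middle 37-63 mm from each; stop face at most 12 mm off the stub, within 13 mm of line, square within 11 deg; dial behind, tip on collar pressed in 0.5-8 mm; all upright on the plate, free, at rest (all of step 4 and z of v_block_left in the frame of plate between 0.047 and 0.053 m and angle between each of v_block_left, v_block_right, stop_block, dial_stand's own z axis and vertical below 0.06 rad and z of v_block_right in the frame of plate between 0.047 and 0.053 m and z of stop_block in the frame of plate between 0.047 and 0.053 m and x of v_block_right in the frame of v_block_left between 0.088 and 0.112 m and y of v_block_right in the frame of v_block_left between -0.009 and 0.009 m and angle between the x axis of v_block_right and the x axis of v_block_left, either way round below 0.13 rad and z of spindle in the frame of v_block_left between 0.034 and 0.041 m and z of spindle in the frame of v_block_right between 0.034 and 0.041 m and y of spindle in the frame of v_block_left between -0.008 and 0.008 m and y of spindle in the frame of v_block_right between -0.008 and 0.008 m and x of v_block_left in the frame of spindle between -0.063 and -0.037 m and x of v_block_right in the frame of spindle between 0.037 and 0.063 m and x of stop_block in the frame of spindle between -0.114 and -0.1 m and y of stop_block in the frame of v_block_left between -0.013 and 0.013 m and angle between the y axis of stop_block and the x axis of v_block_left, either way round below 0.2 rad and y of dial_stand in the frame of v_block_left above 0.045 m and x of tip in the frame of spindle between -0.018 and 0.018 m and z of tip in the frame of dial_stand below 0.0595 m and contact force between dial_stand and spindle above 0.05 N and linear speed of each of v_block_left, v_block_right, spindle, stop_block, dial_stand below 0.02 m/s and angular speed of each of v_block_left, v_block_right, spindle, stop_block, dial_stand below 0.2 rad/s); the robot touches nothing.
It fails at once if the caliper or the micrometer is shifted by more than 20 mm (distance of any of caliper, micrometer from where it was at the start of the episode above 0.02 m).
It fails at once if a part is dropped or rammed down (more than 80 N between spindle and V-blocks, or between a part and the plate) (contact force between spindle and v_block_left above 80 N or contact force between spindle and v_block_right above 80 N or contact force between any of dial_stand, v_block_right, stop_block, spindle and plate above 80 N).
It also fails if it takes over 106 s, if anything falls off the work surface, if the arm or the gripper's body presses on something with over 40 N, if the wrist force passes 120 N, or if a joint passes its speed limit or range.

ROBOT

A 7-joint arm with a two-finger parallel gripper is mounted at the origin on a cart in front of the work surface, level with it; the furniture and walls round the work are solid. World frame = base frame: x ahead of the robot, y to its left, z up, the work surface at z = 0. Lengths are in m, angles in degrees, forces in N, time in s.
With the tool pointing down it reaches from about 0.425 to 0.875 m from the base axis. Payload 4.7 kg.
Tool frame: the origin (TCP) lies midway between the tips of the shut fingers; the grasp point (between the pads) lies 19 mm behind it; z points along the fingers, y is the line along which they close (so a half turn about z gives the same grasp; the last joint's range is limited). The gripper opens to 87 mm and grips with 3 to 60 N. Pads are 19 mm wide; open, the fingers measure 117 mm over their backs; the gripper's body (75 mm by 190 mm) begins 51 mm behind the grasp point.
Start: joints at [70.537, 18.392, -4.016, 83.108, 1.295, 78.541, -3.26], TCP at [0.225, -0.61, 0.223] pointing down, gripper open.
Joint ranges: [-163.93, 163.93], [-17.29, 119.83], [-79.2, 71.16], [3.27, 140.29], [-89.18, 269.18], [5.43, 117.66], [-154.24, 154.24]. Speed limits (degrees/s): [147.25, 147.25, 180, 180, 180, 180, 180].

INTERFACE

Orientations are given as [roll, pitch, yaw] about the fixed x, y, z axes, in that order (R = Rz(yaw) Ry(pitch) Rx(roll)).
In Python, from cell import env, viewer, boxes_of, masks_of gives the robot as it stands. The module is installed in compiled form; this text tells all that it offers.
- The arm moves only by the tool apply_moves, never from a script. Its argument "moves" is a list of rows, each a list of 7 numbers: the shift along the tool's x, y, z scaled (see below), then the turn, a rotation vector about the tool's x, y, z scaled (see below), then the opening, from 0 (shut) to 1 (fully open). A call has 1 to 20 rows; each row is the pose to reach, as a shift and turn from the pose commanded when the call began, along the tool's axes at that moment; what a row does not reach only later rows make up. The controller multiplies each number of a shift by 0.2 m and each number of a turn by 1.5 rad. A row lasts 1/10 s, in which the tool goes at most 50 mm and 8.59 degrees, less where a joint would pass 70% of its speed; a pose out of reach is approached as far as the arm can. A call with a number of a shift or a turn outside -1 to 1 is refused whole. A call with a gripper value outside its range is refused whole. The fingers move at their own pace and stop on an object; "grip_force" is the grip in N (left out, the last holds). Time passes only in rows, so rows that repeat a pose let the fingers close. It gives the time, the measured TCP pose, the force, the opening and the grip force at its end, in the units of the state.
- env.get_obs(): the state, without advancing time (a new reading comes with each control period).
- viewer.read_camera(name): name is "side" or "top"; returns the picture (420x560x3 uint8, red, green, blue); there is no depth.
- viewer.get_calibration(name): a dict with "fov_y" (degrees; the focal length in pixels is half the picture's height over the tangent of half this angle, whatever the lens; pixels are square), "cx", "cy" (the principal point, pixels), "k1" (the pictures are not rectified: a ray, as slopes to the right and down, at radius r is drawn at 1 + k1 r^2 times it, then the intrinsics apply), "position" and "orientation" of the camera in the world. Camera axes: x right, y up, looking along -z (the intrinsics and any distortion apply to the point x, -y, -z); pixel columns grow to the right and rows downward; lengths in m; the calibration is good to about 2 mm. A picture is of the moment at which its call begins. get_calibration takes no time and is no camera call.
- env.sign_off(): hands the job in; it is judged then, once.
Trained networks look in the newest picture that a camera, given by its name, has taken for a name from the list of things; names that differ only in an ending like _2 or _b are one class to them, and where a whole thing is asked for, a point or a joint stands for the part that bears it (a point fixed in the world has none). Each returns a list of dicts, best first, with "conf" (0 to 1); they miss things now and then, are a little off and sometimes report something else, mostly with a low value. They report only what shows in the picture. A call takes as long as a camera call.
- boxes_of(camera, target): "location" ([column, row] in pixels, amid what is visible of it).
- masks_of(camera, target): "pixels" (420x560 bool, what is visible of it) and "location" ([column, row] in pixels, amid what is visible of it).
The state is a dict: "time_s": time; "qpos": joint angles; "joint_velocities": joint speeds; "effort": joint torques, N m; "tool_pos": TCP position; "tool_rot": TCP orientation; "force": force on the tool from outside, world axes, zero at the start; "wrist_torque": the same for the moment, N m; "grip_width": finger opening in m; "grasp_force": force on a finger pad.
Only numpy, scipy, OpenCV 4.12 (cv2) and the standard library are available. Lean on these libraries where they do the work, as an engineer would, in place of code of your own. Each camera call takes 0.05 s, during which the arm holds its last target. There are 200 camera calls.

## Working session

There is one attempt and no reset: what is moved stays moved. The work goes in short steps, Python scripts to look and compute and a tool call to move; the robot and the scene stay as the last step left them, time stands still between calls to the robot, and variables do not carry over. Pictures are saved under pics/ and viewed, at most 19 in all, crops included, and the job is handed in when it is done.

Besides the shell and the picture viewer there is one more tool, called after "Call:" in YAML: its name, and indented under it one key for each argument. apply_moves: Moves the arm, as the interface text tells. Shifts and turns lie within -1 to 1; 1 stands for 0.2 m of shift or 1.5 rad of turn. Its arguments: {"type":"object","properties":{"moves":{"type":"array","items":{"type":"array","items":{"type":"number","minimum":-1,"maximum":1}}},"grip_force":{"type":"number"}},"required":["moves"]}

```bash
mkdir -p pics
cat > h.py <<'E'
import numpy as np, cv2
from scipy.spatial.transform import Rotation as R
from cell import env, viewer, boxes_of, masks_of
def cal(n): return viewer.get_calibration(n)
def rot(c):
    o=np.array(c["orientation"],float)
    if o.shape==(3,3): return o
    return R.from_euler('xyz',o,degrees=True).as_matrix() if o.size==3 else R.from_quat(o).as_matrix()
def f_(c): return 210/np.tan(np.radians(c["fov_y"])/2)
def proj(n,P):
    c=cal(n);p=(np.atleast_2d(P)-c["position"])@rot(c)
    s=np.c_[p[:,0]/-p[:,2],-p[:,1]/-p[:,2]]
    s=s*(1+c["k1"]*(s**2).sum(1,keepdims=True))
    return s*f_(c)+[c["cx"],c["cy"]]
def ray(n,uv):
    c=cal(n);d=(np.atleast_2d(uv)-[c["cx"],c["cy"]])/f_(c);s=d.copy()
    for _ in range(20): s=d/(1+c["k1"]*(s**2).sum(1,keepdims=True))
    v=np.c_[s[:,0],-s[:,1],-np.ones(len(s))]@rot(c).T
    return np.array(c["position"]),v
def onz(n,uv,z):
    o,v=ray(n,uv);t=(z-o[2])/v[:,2];return (o+v*t[:,None])
def shot(n,name,crop=None,k=1):
    im=viewer.read_camera(n)[:,:,::-1]
    if crop: im=im[crop[1]:crop[3],crop[0]:crop[2]]
    im=cv2.resize(im,None,fx=k,fy=k,interpolation=cv2.INTER_CUBIC)
    cv2.imwrite(f"pics/{name}.png",im)
E
python3 - <<'E'
from h import *
for n in ("top","side"):
    c=cal(n);print(n,c);shot(n,n+"0",None,1.4)
    for t in ["plate","v_block_left","spindle","stop_block","dial_stand","caliper","micrometer"]:
        r=masks_of(n,t)
        for d in r:
            if d["conf"]<.3: continue
            m=d["pixels"].astype(np.uint8);q=cv2.minAreaRect(cv2.findNonZero(m))
            print(t,round(d["conf"],2),np.round(d["location"]),m.sum(),np.round(q[0],1),np.round(q[1],1),round(q[2],1))
print(env.get_obs())
E
```

```text
top {'fov_y': 51.89247079654902, 'cx': 284.69257318559613, 'cy': 205.62873637553676, 'k1': -0.0692940441039974, 'position': array([ 0.36735484, -0.05373704,  1.24279648]), 'orientation': array([  7.65294059,   0.13489025, -90.09921412])}
plate 0.66 [229. 175.] 7327 [227.6 175.3] [ 73.2 108.6] 87.1
spindle 0.92 [384. 236.] 554 [381.1 237. ] [13.  63.6] 28.6
stop_block 0.45 [250. 238.] 118 [251.1 237.1] [ 9.2 13.3] 33.7
dial_stand 0.66 [300. 241.] 520 [299.7 244.6] [19.2 41. ] 14.0
caliper 0.7 [309. 172.] 811 [313.  159.5] [75. 24.] 90.0
micrometer 0.66 [340. 185.] 238 [342.5 182. ] [44. 13.] 90.0
side {'fov_y': 52.93314985346071, 'cx': 285.10019372221564, 'cy': 208.73028669966257, 'k1': 0.008888266790319777, 'position': array([ 0.34297382, -0.75601735,  0.60987793]), 'orientation': array([ 52.20242134,   0.19970611, -15.56196936])}
plate 0.85 [304. 178.] 6193 [305.9 173.9] [ 82.2 104.6] 79.4
v_block_left 0.79 [284. 153.] 491 [281.  149.7] [21.1 27.4] 81.3
spindle 0.61 [279. 324.] 1812 [276.2 324.8] [106.9  23.8] 13.7
stop_block 0.63 [235. 195.] 243 [234.4 199. ] [18.2 21.5] 6.3
dial_s
[... 185 characters left out ...]
s': 0.8, 'qpos': array([70.53668949, 18.39149412, -4.01545846, 83.10771016,  1.29342186,
       78.54303182, -3.25878114]), 'joint_velocities': array([ 0.04570387, -0.02447037,  0.01468542, -0.11827115, -0.01254014,
       -0.02321417,  0.04105521]), 'effort': array([ 5.74901915e-04, -4.91040373e+01, -4.02901853e-01, -3.12756479e+01,
       -6.38281717e-02,  3.35883291e-02, -3.85547807e-06]), 'tool_pos': array([ 0.22517785, -0.60975574,  0.22258991]), 'tool_rot': array([1.79997191e+02, 1.52395564e-03, 2.02724067e+01]), 'force': array([-0.57772954,  0.82986803,  0.37494568]), 'wrist_torque': array([-0.06779984,  0.04627221,  0.0626399 ]), 'grasp_force': 0.0, 'grip_width': 0.08749893421803638}
```

View pics/top0.png

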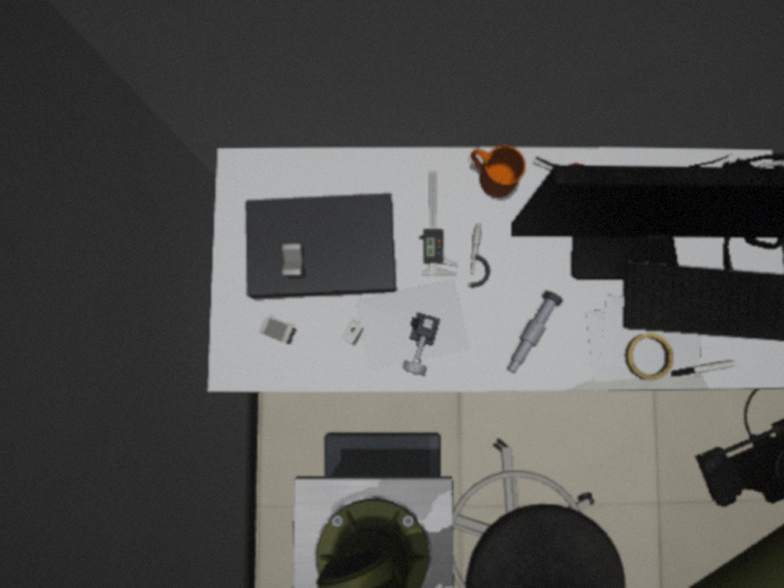

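View pics/side0.png

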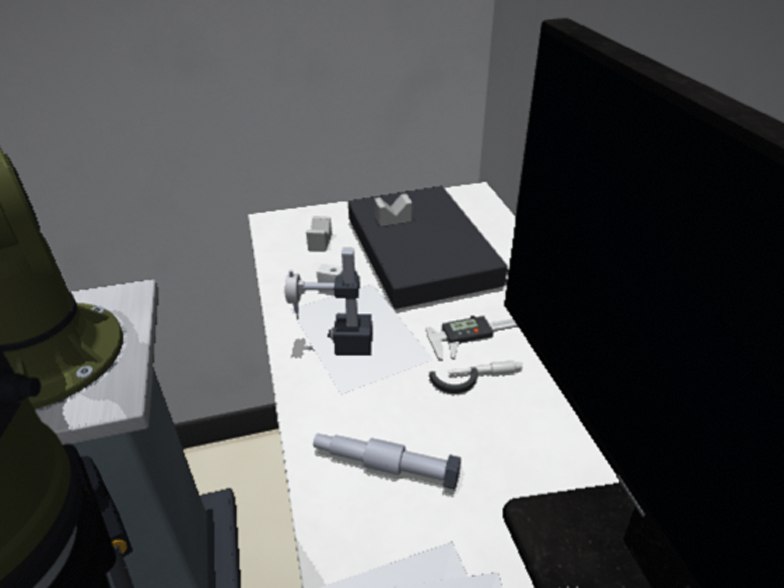

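```bash
cat > fit.py <<'E'
from h import *
from scipy.optimize import minimize
def box(x0,x1,y0,y1,z0,z1): return np.array([[x,y,z] for x in(x0,x1) for y in(y0,y1) for z in(z0,z1)])/1e3
def cyl(x0,x1,d,n=16,ph=0):
    a=np.arange(n)*2*np.pi/n+ph;r=d/2
    return np.array([[x,r*np.cos(t),r*np.sin(t)] for x in(x0,x1) for t in a])/1e3
def vblk():
    out=[box(-17.5,17.5,-30,30,0,20)]
    for s in(1,-1): out.append(np.array([[x,s*y,z] for x in(-17.5,17.5) for y,z in((0,20),(30,20),(30,40),(20,40))])/1e3)
    return out
M=dict(plate=[box(-100,100,-150,150,0,50)],v_block=vblk(),stop_block=[box(-20,20,-12,12,0,44)],
 spindle=[cyl(-90,-67,18),cyl(-67,-22,24),cyl(-22,22,36),cyl(22,76,24),cyl(76,90,36/np.cos(np.pi/6),6)],
 dial_stand=[box(-27.5,27.5,-25,25,0,45),box(-8,8,-8,8,45,173),box(-14,14,-12,12,101,123),box(-75,0,-4,4,108,116),
  np.array([[x,21.5*np.cos(t),117.5+21.5*np.sin(t)] for x in(-92,-74) for t in np.arange(16)*np.pi/8])/1e3])
Z0=dict(spindle=.018)
def world(P,p,z): 
    c,s=np.cos(p[2]),np.sin(p[2]);return P@np.array([[c,s,0],[-s,c,0],[0,0,1]])+[p[0],p[1],z]
S=4
def render(n,name,p,z,sh=(420,560)):
    m=np.zeros((sh[0]*S,sh[1]*S),np.uint8)
    for P in M[name]:
        q=((proj(n,world(P,p,z))+.5)*S*16).astype(np.int32)
        cv2.fillConvexPoly(m,cv2.convexHull(q.reshape(-1,1,2)),1,shift=4)
    return m
def fit(name,p0,z,masks,yaws=(0,)):
    big={n:cv2.resize(m.astype(np.uint8),None,fx=S,fy=S,interpolation=cv2.INTER_LINEAR if 0 else 0) for n,m in masks.items()}
    def cost(q):
        p=[q[0],q[1],q[2]*10];c=0
        for n,b in big.items():
            m=render(n,name,p,z);c+=1-(m&b).sum()/(m|b).sum()
        return c
    best=None
    for y in yaws:
        q0=np.array([p0[0],p0[1],(p0[2]+y)/10])
        r=minimize(cost,q0,method="Nelder-Mead",options=dict(initial_simplex=[q0,q0+[.01,0,0],q0+[0,.01,0],q0+[0,0,.02]],maxiter=120,xatol=2e-4,fatol=1e-3))
        if best is None or r.fun<best.fun: best=r
    return [best.x[0],best.x[1],best.x[2]*10],best.fun/len(big)
def getmask(n,t,near=None,conf=.15):
    r=[d for d in masks_of(n,t) if d["conf"]>conf and (near is None or np.hypot(*(np.array(d["location"])-near))<25)]
    return r[0]["pixels"] if r else None
def overlay(n,name_list,fn,crop,k):
    im=viewer.read_camera(n)[:,:,::-1].copy();x0,y0,x1,y1=crop
    im=cv2.resize(im[y0:y1,x0:x1],None,fx=k,fy=k,interpolation=cv2.INTER_CUBIC)
    for name,p,z in name_list:
        for P in M[name]:
            q=((proj(n,world(P,p,z))+.5-[x0,y0])*k).astype(np.int32)
            cv2.polylines(im,[cv2.convexHull(q.reshape(-1,1,2))],True,(0,0,255),1)
    cv2.imwrite(f"pics/{fn}.png",im)
E
cat > m1.py <<'E'
from fit import *
import json
G={}
print({k:np.round(onz("top",[u],z)[0],3) for k,(u,z) in dict(vr=((198.6,235),.04),stop=((252,236),.04),post=((303,232),.17),sp=((381,237),.018),vl=((208.5,185.5),.09),pl=((229,175),.05)).items()})
jobs=[("plate","plate",(229,175),(304,178),0,.05,(0,)),("v_block_left","v_block",(208,185),(282,150),.05,.09,(0,)),
("v_block_right","v_block",(198,235),(228,167),0,.04,(0,.5,-.5)),("stop_block","stop_block",(252,236),(233,195),0,.04,(.5,-.5,1,-1)),
("spindle","spindle",(381,237),(276,325),0,.018,(.4,.6)),("dial_stand","dial_stand",(303,240),(245,215),0,0.05,(0,-.3,.3))]
for k,name,ut,us,z,zc,yaws in jobs:
    ms={}
    for n,u in(("top",ut),("side",us)):
        viewer.read_camera(n)
        m=getmask(n,k,np.array(u))
        if m is not None: ms[n]=m
    p0=list(onz("top",[ut],zc)[0][:2])+[{"v_block":-np.pi/2,"stop_block":0,"spindle":-np.pi*.72+np.pi/2-.6}.get(name,0)]
    if name=="spindle": p0[2]=-0.9; yaws=(0,.3)
    for n in list(ms):
        if k=="v_block_left" and 0: pass
    if not ms: print(k,"none");continue
    if k=="plate": M_p=0
    p,c=fit(name,p0,Z0.get(name,z),ms,yaws)
    G[k]=p;print(k,list(ms),[int(m.sum()) for m in ms.values()],np.round(p[:2],4),round(np.degrees(p[2]),1),round(c,3))
json.dump(G,open("G.json","w"))
E
python3 m1.py
python3 - <<'E'
from fit import *
import json
G=json.load(open("G.json"));zz={"v_block_left":.05,"spindle":.018}
L=[(k.replace("_left","").replace("_right",""),p,zz.get(k,0)) for k,p in G.items()]
overlay("top",L,"ov_top",(170,130,410,280),3.3); overlay("side",L,"ov_side",(170,120,370,360),2.5)
E
```

```text
{'vr': array([0.447, 0.19 , 0.04 ]), 'stop': array([0.444, 0.04 , 0.04 ]), 'post': array([ 0.445, -0.097,  0.17 ]), 'sp': array([ 0.441, -0.325,  0.018]), 'vl': array([0.578, 0.156, 0.09 ]), 'pl': array([0.615, 0.106, 0.05 ])}
plate ['top', 'side'] [6986, 6212] [0.6209 0.1106] 2.6 0.104
v_block_left ['top', 'side'] [333, 437] [0.5821 0.1584] -90.1 0.098
v_block_right ['top', 'side'] [278, 397] [0.4484 0.1966] -21.5 0.134
stop_block ['top', 'side'] [169, 211] [0.4421 0.0434] -29.4 0.303
spindle ['top', 'side'] [556, 1794] [ 0.4427 -0.3242] -31.2 0.099
dial_stand ['top', 'side'] [514, 1889] [ 0.4513 -0.1015] -15.6 0.192
```

View pics/ov_top.png

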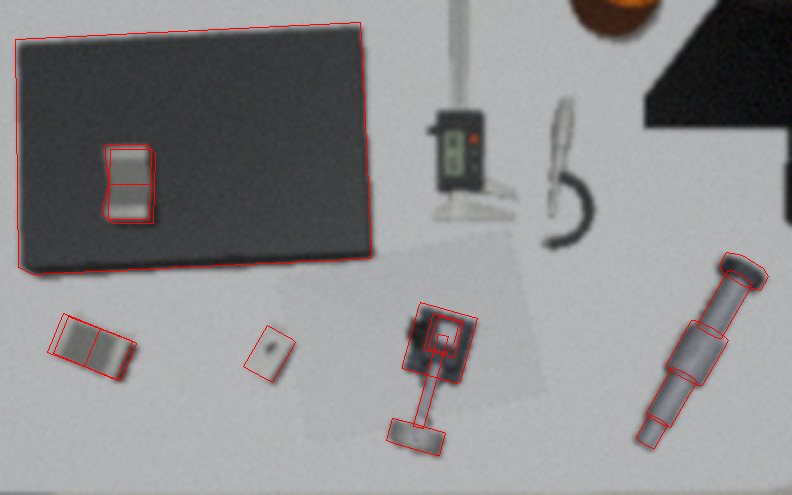

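View pics/ov_side.png

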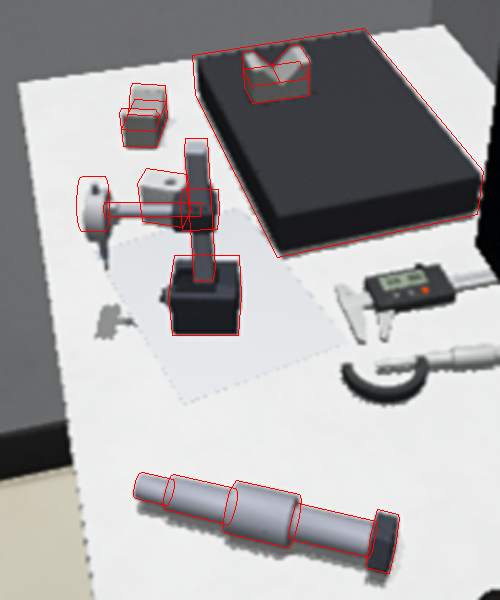

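```bash
cat > plan.py <<'E'
from h import *
def plan(*wps):
    """world waypoints (x,y,z,yaw deg) -> rows in tool units, all from the present pose"""
    o=env.get_obs();p=np.array(o["tool_pos"]);r=R.from_euler('xyz',o["tool_rot"],degrees=True)
    print("at",np.round(p,4),np.round(o["tool_rot"],1),"t",round(o["time_s"],1))
    for x,y,z,w in wps:
        s=r.inv().apply(np.array([x,y,z])-p)/.2
        t=(r.inv()*R.from_euler('xyz',[180,0,w],degrees=True)).as_rotvec()/1.5
        print(np.round(s,3).tolist(),np.round(t,3).tolist())
E
cat > vl.py <<'E'
from fit import *
# bright V-block(s) on the dark plate: thresholded mask, averaged pictures
def meas(p0,N=3,th=None,cams=("top","side"),verbose=True):
    ms={}
    for n in cams:
        g=np.mean([viewer.read_camera(n).astype(float).mean(2) for _ in range(N)],0)
        roi=cv2.dilate(cv2.resize(render(n,"v_block",p0,.05),(560,420),interpolation=cv2.INTER_AREA),np.ones((7,7)))>0
        G=cv2.resize(g.astype(np.float32),None,fx=S,fy=S,interpolation=cv2.INTER_CUBIC)
        R_=cv2.resize(roi.astype(np.uint8),None,fx=S,fy=S,interpolation=0)>0
        lo,hi=np.percentile(g[roi],10),np.percentile(g[roi],85);ms[n]=((G>(lo+hi)/2)&R_)
    return ms
def fitbig(p0,ms):
    def cost(q):
        c=0
        for n,b in ms.items():
            m=render(n,"v_block",[q[0],q[1],q[2]*10],.05)>0;c+=1-(m&b).sum()/(m|b).sum()
        return c/len(ms)
    q0=np.array([p0[0],p0[1],p0[2]/10])
    r=minimize(cost,q0,method="Nelder-Mead",options=dict(initial_simplex=[q0,q0+[.006,0,0],q0+[0,.006,0],q0+[0,0,.01]],xatol=1e-4,fatol=5e-4))
    return [r.x[0],r.x[1],r.x[2]*10],r.fun
def report(p0,N=3):
    ms=meas(p0,N)
    for sel in(("top",),("side",),("top","side")):
        p,c=fitbig(p0,{n:ms[n] for n in sel});print(sel,np.round(p[:2],4),round(np.degrees(p[2]),1),round(c,3))
    return p
if __name__=="__main__": report([.582,.158,-np.pi/2])
E
python3 vl.py; python3 -c "
from plan import *
plan((.38,-.47,.25,60),(.45,-.35,.25,80))"
```

```text
('top',) [0.5825 0.1611] -88.7 0.188
('side',) [0.589  0.1881] -91.6 0.544
('top', 'side') [0.5839 0.1619] -95.3 0.407
at [ 0.2252 -0.6098  0.2226] [180.    0.   20.3] t 2.4
[0.968, -0.387, -0.137] [0.0, 0.0, -0.462]
[1.505, -0.829, -0.137] [0.0, 0.0, -0.695]
```

Call:
apply_moves:
  moves:
    - [0.25,-0.1,-0.137,0,0,-0.1,1]
    - [0.5,-0.2,-0.137,0,0,-0.2,1]
    - [0.75,-0.3,-0.137,0,0,-0.3,1]
    - [0.968,-0.387,-0.137,0,0,-0.4,1]
    - [0.968,-0.387,-0.137,0,0,-0.462,1]

```text
time_s: 2.9
tool_pos: [0.3862, -0.4642, 0.2506]
tool_rot: [179.9, -0.2, 60.8]
force: [-0.4, 0.3, 0.5]
grip_width: 0.0871
grasp_force: 0.0
```

```bash
python3 -c "
from plan import *
plan((.47,-.32,.25,90),(.5,-.2,.25,110))"
```

```text
at [ 0.3862 -0.4642  0.2506] [179.9  -0.2  60.8] t 2.9
[0.834, 0.014, 0.006] [0.002, -0.002, -0.339]
[1.431, -0.147, 0.008] [0.002, -0.001, -0.572]
```

Call:
apply_moves:
  moves:
    - [0.25,0,0,0,0,-0.1,1]
    - [0.5,0,0,0,0,-0.2,1]
    - [0.75,0,0,0,0,-0.3,1]
    - [0.98,-0.02,0,0,0,-0.4,1]
    - [0.98,-0.02,0,0,0,-0.5,1]

```text
time_s: 3.4
tool_pos: [0.4789, -0.2896, 0.2508]
tool_rot: [179.8, -0.1, 104.0]
force: [0.3, -0.2, 0.4]
grip_width: 0.0872
grasp_force: 0.0
```

```bash
python3 -c "
from plan import *
plan((.5,-.1,.25,120),(.5,0,.25,130))"
```

```text
at [ 0.4789 -0.2896  0.2508] [ 1.798e+02 -1.000e-01  1.040e+02] t 3.4
[0.894, 0.332, 0.007] [0.002, -0.001, -0.186]
[1.379, 0.453, 0.008] [0.002, -0.001, -0.302]
```

Call:
apply_moves:
  moves:
    - [0.25,0.1,0,0,0,-0.08,1]
    - [0.5,0.2,0,0,0,-0.16,1]
    - [0.75,0.28,0,0,0,-0.24,1]
    - [0.98,0.36,0,0,0,-0.3,1]
    - [0.98,0.36,0,0,0,-0.3,1]

```text
time_s: 3.9
tool_pos: [0.5016, -0.0834, 0.2508]
tool_rot: [179.9, -0.0, 129.4]
force: [0.4, -0.4, 0.3]
grip_width: 0.0871
grasp_force: 0.0
```

```bash
python3 -c "
from plan import *
plan((.48,.05,.22,140),(.46,.15,.18,158.5),(.4484,.1966,.14,158.5))"
```

```text
at [ 0.5016 -0.0834  0.2508] [179.9  -0.  129.4] t 3.9
[0.584, 0.34, 0.155] [0.002, 0.0, -0.123]
[1.034, 0.58, 0.355] [0.001, 0.0, -0.338]
[1.25, 0.682, 0.556] [0.001, 0.0, -0.338]
```

Call:
apply_moves:
  moves:
    - [0.25,0.14,0,0,0,-0.09,1]
    - [0.5,0.28,0.07,0,0,-0.18,1]
    - [0.75,0.42,0.2,0,0,-0.27,1]
    - [0.98,0.56,0.3,0,0,-0.338,1]
    - [0.98,0.56,0.35,0,0,-0.338,1]
    - [0.98,0.56,0.35,0,0,-0.338,1]

```text
time_s: 4.5
tool_pos: [0.4624, 0.1367, 0.1778]
tool_rot: [-180.0, -0.2, 158.3]
force: [-0.6, 0.7, -0.0]
grip_width: 0.0873
grasp_force: 0.0
```

```bash
cat > nm.py <<'E'
from fit import *
def nm(k,name,p0,z,N=3,cams=("top","side"),yaws=(0,),rad=25):
    """fit the summed network masks of N pictures"""
    ms={}
    for n in cams:
        near=proj(n,[[p0[0],p0[1],z+.02]])[0];a=[]
        for _ in range(N):
            viewer.read_camera(n);m=getmask(n,k,near)
            if m is not None:a.append(m)
        if a: ms[n]=np.mean(a,0)>=.5
    out=[]
    for sel in [(n,) for n in ms]+([tuple(ms)] if len(ms)>1 else []):
        p,c=fit(name,p0,z,{n:ms[n] for n in sel},yaws);out.append(p)
        print(k,sel,np.round(p[:2],4),round(np.degrees(p[2]),1),round(c,3))
    return out
E
python3 -c "
from nm import *
nm('v_block_left','v_block',[.582,.158,-1.57],.05)
from plan import *
plan((.4484,.1966,.14,158.5),(.4484,.1966,.008,158.5))"
```

```text
v_block_left ('top',) [0.5814 0.1597] -87.4 0.074
v_block_left ('side',) [0.5831 0.1558] -89.4 0.064
v_block_left ('top', 'side') [0.5824 0.1587] -88.1 0.098
at [0.4657 0.1313 0.1801] [-180.     0.   157.7] t 5.1
[0.204, 0.269, 0.2] [-0.0, 0.0, -0.009]
[0.204, 0.269, 0.86] [-0.0, 0.0, -0.009]
```

Call:
apply_moves:
  moves:
    - [0.1,0.135,0.1,0,0,-0.01,1]
    - [0.204,0.269,0.2,0,0,-0.01,1]
    - [0.204,0.269,0.3,0,0,-0.01,1]
    - [0.204,0.269,0.3,0,0,-0.01,1]

```text
time_s: 5.5
tool_pos: [0.4459, 0.197, 0.1178]
tool_rot: [-179.9, -0.2, 158.8]
force: [-0.9, -1.0, 0.6]
grip_width: 0.0871
grasp_force: 0.0
```

```bash
python3 -c "
from h import *
shot('side','hov_side',(180,80,320,260),3.3)
shot('top','hov_top',(150,180,310,280),4)
from plan import *
plan((.4484,.1966,.01,158.5))"
```

```text
at [0.4483 0.1964 0.1201] [-180.    -0.   158.6] t 5.6
[-0.0, 0.001, 0.55] [-0.0, -0.0, 0.001]
```

View pics/hov_side.png

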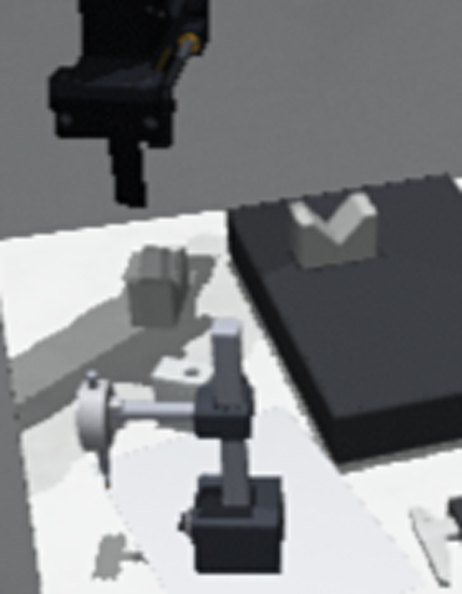

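Call:
apply_moves:
  moves:
    - [0,0,0.1,0,0,0,1]
    - [0,0,0.2,0,0,0,1]
    - [0,0,0.28,0,0,0,1]
    - [0,0,0.34,0,0,0,1]
    - [0,0,0.37,0,0,0,1]
    - [0,0,0.4,0,0,0,1]
    - [0,0,0.43,0,0,0,1]
    - [0,0,0.43,0,0,0,1]

```text
time_s: 6.4
tool_pos: [0.4479, 0.1969, 0.0335]
tool_rot: [-180.0, -0.0, 158.6]
force: [0.2, -0.6, -0.1]
grip_width: 0.0868
grasp_force: 0.0
```

Call:
apply_moves:
  moves:
    - [0,0,0.03,0,0,0,1]
    - [0,0,0.06,0,0,0,1]
    - [0,0,0.09,0,0,0,1]
    - [0,0,0.115,0,0,0,1]
    - [0,0,0.115,0,0,0,1]

```text
time_s: 6.9
tool_pos: [0.4475, 0.1967, 0.0101]
tool_rot: [-179.9, -0.1, 158.6]
force: [0.4, 0.1, -0.4]
grip_width: 0.0869
grasp_force: 0.0
```

Call:
apply_moves:
  moves:
    - [0,0,0,0,0,0,0.75]
    - [0,0,0,0,0,0,0.7]
    - [0,0,0,0,0,0,0.66]
    - [0,0,0,0,0,0,0.6]
    - [0,0,0,0,0,0,0.55]
    - [0,0,0,0,0,0,0.5]
    - [0,0,0,0,0,0,0.5]
    - [0,0,0,0,0,0,0.5]
  grip_force: 35

```text
time_s: 7.7
tool_pos: [0.4479, 0.1958, 0.011]
tool_rot: [-179.9, -0.0, 158.6]
force: [-2.3, -4.2, 5.6]
grip_width: 0.0596
grasp_force: 35.0
```

```bash
python3 -c "
from plan import *
plan((.4479,.1958,.14,158.6),(.585,.0587,.14,91.5),(.585,.0587,.075,91.5))"
```

```text
at [0.4479 0.1958 0.011 ] [-179.9   -0.   158.6] t 7.7
[-0.0, -0.002, -0.645] [-0.002, -0.0, 0.0]
[-0.888, -0.39, -0.644] [-0.001, 0.001, 0.781]
[-0.888, -0.389, -0.319] [-0.001, 0.001, 0.781]
```

Call:
apply_moves:
  moves:
    - [0,0,-0.1,0,0,0,0.5]
    - [0,0,-0.3,0,0,0,0.5]
    - [0,0,-0.5,0,0,0,0.5]
    - [0,0,-0.645,0,0,0,0.5]
    - [-0.1,-0.04,-0.645,0,0,0.09,0.5]
    - [-0.2,-0.09,-0.645,0,0,0.18,0.5]
    - [-0.3,-0.13,-0.645,0,0,0.27,0.5]
    - [-0.4,-0.175,-0.645,0,0,0.36,0.5]
    - [-0.5,-0.22,-0.645,0,0,0.45,0.5]
    - [-0.6,-0.26,-0.645,0,0,0.54,0.5]
    - [-0.7,-0.31,-0.645,0,0,0.63,0.5]
    - [-0.8,-0.35,-0.645,0,0,0.72,0.5]
    - [-0.888,-0.39,-0.645,0,0,0.781,0.5]
    - [-0.888,-0.39,-0.645,0,0,0.781,0.5]
    - [-0.888,-0.39,-0.5,0,0,0.781,0.5]
    - [-0.888,-0.39,-0.4,0,0,0.781,0.5]
    - [-0.888,-0.39,-0.34,0,0,0.781,0.5]
    - [-0.888,-0.39,-0.32,0,0,0.781,0.5]
    - [-0.888,-0.39,-0.32,0,0,0.781,0.5]

```text
time_s: 9.6
tool_pos: [0.5849, 0.0602, 0.0746]
tool_rot: [-180.0, -0.0, 91.6]
force: [0.1, -0.0, -2.4]
grip_width: 0.0598
grasp_force: 35.0
```

```bash
python3 -c "
from plan import *
plan((.585,.0587,.0625,91.5))
o=env.get_obs();print(o['force'],o['grip_width'])"
```

```text
at [0.5849 0.0602 0.0746] [-180.    -0.    91.6] t 9.6
[-0.008, 0.001, 0.061] [-0.0, -0.0, 0.001]
[ 1.00678669e-01 -2.26071833e-03 -2.43676684e+00] 0.059848288088904425
```

Call:
apply_moves:
  moves:
    - [-0.008,0,0.01,0,0,0,0.5]
    - [-0.008,0,0.02,0,0,0,0.5]
    - [-0.008,0,0.03,0,0,0,0.5]
    - [-0.008,0,0.04,0,0,0,0.5]
    - [-0.008,0,0.048,0,0,0,0.5]
    - [-0.008,0,0.056,0,0,0,0.5]
    - [-0.008,0,0.062,0,0,0,0.5]
    - [-0.008,0,0.062,0,0,0,0.5]

```text
time_s: 10.4
tool_pos: [0.585, 0.058, 0.0623]
tool_rot: [-180.0, 0.0, 91.5]
force: [-0.6, -0.2, -3.2]
grip_width: 0.0595
grasp_force: 35.0
```

Call:
apply_moves:
  moves:
    - [0,0,0.004,0,0,0,0.5]
    - [0,0,0.007,0,0,0,0.5]
    - [0,0,0.008,0,0,0,0.5]
    - [0,0,0.008,0,0,0,0.5]

```text
time_s: 10.8
tool_pos: [0.5852, 0.0581, 0.0611]
tool_rot: [180.0, 0.0, 91.5]
force: [-0.3, 0.1, -1.6]
grip_width: 0.0595
grasp_force: 35.0
```

Call:
apply_moves:
  moves:
    - [0,0,0.003,0,0,0,0.5]
    - [0,0,0.004,0,0,0,0.5]
    - [0,0,0.004,0,0,0,0.5]

```text
time_s: 11.1
tool_pos: [0.5852, 0.058, 0.061]
tool_rot: [180.0, 0.0, 91.5]
force: [-3.2, -1.4, 4.8]
grip_width: 0.0596
grasp_force: 35.0
```

Call:
apply_moves:
  moves:
    - [0,0,0,0,0,0,0.8]
    - [0,0,0,0,0,0,0.95]
    - [0,0,0,0,0,0,1]
    - [0,0,0,0,0,0,1]
    - [0,0,-0.1,0,0,0,1]
    - [0,0,-0.3,0,0,0,1]
    - [0,0,-0.5,0,0,0,1]
    - [0,0,-0.7,0,0,0,1]
    - [0,0,-0.7,0,0,0,1]

```text
time_s: 12.0
tool_pos: [0.5888, 0.0591, 0.2065]
tool_rot: [179.4, -0.0, 91.5]
force: [0.0, 1.1, 0.5]
grip_width: 0.0867
grasp_force: 0.0
```

```bash
python3 -c "
from plan import *
plan((.53,-.1,.22,110))"
```

```text
at [0.5888 0.0591 0.2065] [179.4  -0.   91.5] t 12.0
[-0.787, -0.314, -0.071] [0.007, 0.001, -0.215]
```

Call:
apply_moves:
  moves:
    - [-0.25,-0.1,-0.05,0,0,-0.05,1]
    - [-0.5,-0.2,-0.1,0,0,-0.1,1]
    - [-0.75,-0.3,-0.12,0,0,-0.15,1]
    - [-0.95,-0.4,-0.12,0,0,-0.2,1]
    - [-0.95,-0.4,-0.12,0,0,-0.215,1]

```text
time_s: 12.5
tool_pos: [0.5072, -0.1419, 0.2235]
tool_rot: [-179.8, 0.2, 109.5]
force: [0.3, -0.4, -0.4]
grip_width: 0.0871
grasp_force: 0.0
```

```bash
cat > chk.py <<'E'
from nm import *
a=nm('v_block_left','v_block',[.582,.158,-1.55],.05)
b=nm('v_block_right','v_block',[.585,.058,-1.55],.05)
for p,q in zip(a,b):
    d=np.array(q[:2])-p[:2];c,s=np.cos(p[2]),np.sin(p[2])
    print("rel x,y",np.round([c*d[0]+s*d[1],-s*d[0]+c*d[1]],4),"dyaw",round(np.degrees(q[2]-p[2]),1))
E
python3 chk.py; python3 -c "
from fit import *
overlay('top',[('v_block',[.5824,.1587,-1.545],.05),('v_block',[.585,.0587,-1.545],.05)],'two',(170,130,290,230),5)
from plan import *
plan((.5,-.25,.22,130))"
```

```text
v_block_left ('top',) [0.5816 0.1587] -88.2 0.048
v_block_left ('side',) [0.5836 0.1562] -87.1 0.064
v_block_left ('top', 'side') [0.5824 0.1583] -88.7 0.08
v_block_right ('top',) [0.5871 0.0626] -89.4 0.059
v_block_right ('side',) [0.5881 0.0596] -92.0 0.062
v_block_right ('top', 'side') [0.5874 0.0617] -90.3 0.087
rel x,y [0.0962 0.0025] dyaw -1.2
rel x,y [ 0.0966 -0.0004] dyaw -4.8
rel x,y [0.0967 0.0029] dyaw -1.6
at [ 0.5102 -0.134   0.2242] [180.   0. 110.] t 13.8
[-0.527, -0.246, 0.021] [-0.0, 0.0, -0.233]
```

View pics/two.png

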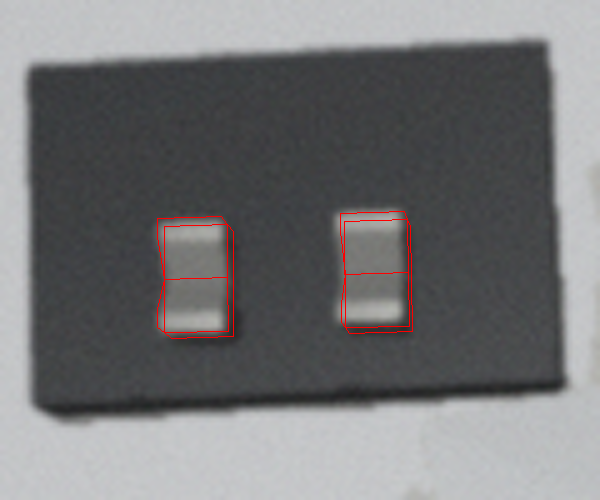

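Call:
apply_moves:
  moves:
    - [-0.25,-0.12,0,0,0,-0.1,1]
    - [-0.5,-0.24,0,0,0,-0.2,1]
    - [-0.5,-0.24,0,0,0,-0.3,1]
    - [-0.5,-0.24,0,0,0,-0.35,1]
    - [-0.5,-0.24,0,0,0,-0.35,1]

```text
time_s: 14.25
tool_pos: [0.499, -0.2451, 0.2239]
tool_rot: [180.0, -0.0, 140.0]
force: [-0.2, 0.7, 1.5]
grip_width: 0.0871
grasp_force: 0.0
```

```bash
python3 -c "
from nm import *
nm('spindle','spindle',[.4427,-.3242,-.545],.018,N=2)
from plan import *
plan((.4403,-.327,.11,148.8),(.4403,-.327,.005,148.8))"
```

```text
spindle ('side',) [ 0.4435 -0.3244] -31.3 0.064
at [ 0.4995 -0.244   0.2242] [-180.     0.   140.1] t 14.7
[-0.039, -0.508, 0.571] [-0.0, 0.0, -0.101]
[-0.039, -0.508, 1.096] [-0.0, 0.0, -0.101]
```

Call:
apply_moves:
  moves:
    - [0,-0.2,0.1,0,0,-0.05,1]
    - [-0.03,-0.4,0.2,0,0,-0.1,1]
    - [-0.035,-0.5,0.4,0,0,-0.1,1]
    - [-0.035,-0.5,0.55,0,0,-0.1,1]
    - [-0.035,-0.5,0.65,0,0,-0.1,1]
    - [-0.035,-0.5,0.75,0,0,-0.1,1]
    - [-0.035,-0.5,0.82,0,0,-0.1,1]
    - [-0.035,-0.5,0.86,0,0,-0.1,1]
    - [-0.035,-0.5,0.86,0,0,-0.1,1]

```text
time_s: 15.55
tool_pos: [0.4401, -0.3251, 0.0514]
tool_rot: [180.0, -0.1, 148.7]
force: [0.1, 0.3, 0.5]
grip_width: 0.0871
grasp_force: 0.0
```

```bash
python3 -c "
from h import *
shot('side','sp1',(180,200,360,400),3)
from plan import *
plan((.441,-.326,.005,148.8))"
```

```text
at [ 0.4407 -0.3255  0.0523] [180.   -0.  148.7] t 15.6
[-0.003, -0.001, 0.236] [0.0, -0.0, -0.001]
```

View pics/sp1.png

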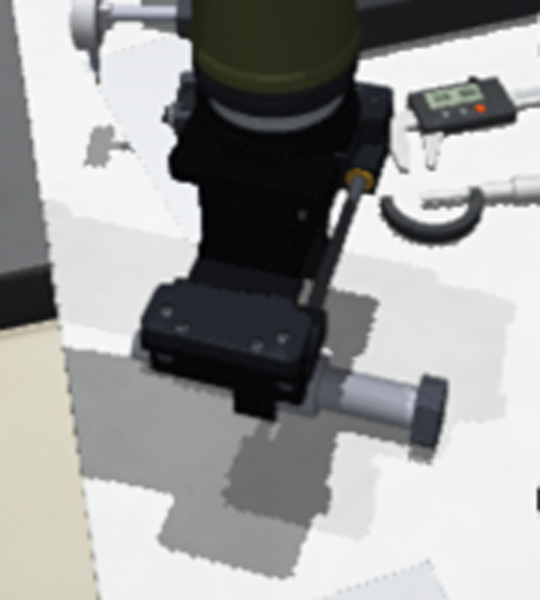

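Call:
apply_moves:
  moves:
    - [0,0,0.06,0,0,0,1]
    - [0,0,0.12,0,0,0,1]
    - [0,0,0.18,0,0,0,1]
    - [0,0,0.22,0,0,0,1]
    - [0,0,0.23,0,0,0,1]
    - [0,0,0.23,0,0,0,0.7]
    - [0,0,0.23,0,0,0,0.5]
    - [0,0,0.23,0,0,0,0.4]
    - [0,0,0.23,0,0,0,0.35]
    - [0,0,0.23,0,0,0,0.3]
    - [0,0,0.23,0,0,0,0.25]
    - [0,0,0.23,0,0,0,0.2]
    - [0,0,0.23,0,0,0,0.2]
    - [0,0,0.23,0,0,0,0.2]
  grip_force: 35

```text
time_s: 17.0
tool_pos: [0.4406, -0.3255, 0.0062]
tool_rot: [180.0, 0.0, 148.7]
force: [0.0, 0.5, 0.4]
grip_width: 0.0346
grasp_force: 35.0
```

```bash
python3 -c "
from plan import *
p=np.array(env.get_obs()['tool_pos'])
plan((.44,-.326,.16,148.8),(.5,-.2,.18,130),(.55,-.05,.18,110),(.5825,.1072,.18,93))"
```

```text
at [ 0.4406 -0.3255  0.0062] [180.    0.  148.7] t 17.0
[0.001, -0.004, -0.769] [0.0, 0.0, -0.001]
[0.072, 0.69, -0.869] [0.0, 0.0, 0.217]
[0.249, 1.461, -0.869] [0.0, 0.0, 0.45]
[0.518, 2.217, -0.869] [0.0, -0.0, 0.648]
```

Call:
apply_moves:
  moves:
    - [0,0,-0.05,0,0,0,0.2]
    - [0,0,-0.2,0,0,0,0.2]
    - [0,0,-0.4,0,0,0,0.2]
    - [0,0,-0.6,0,0,0,0.2]
    - [0,0,-0.8,0,0,0,0.2]
    - [0,0,-0.98,0,0,0,0.2]
    - [0,0.2,-0.98,0,0,0.06,0.2]
    - [0.03,0.4,-0.98,0,0,0.12,0.2]
    - [0.06,0.6,-0.98,0,0,0.18,0.2]
    - [0.1,0.8,-0.98,0,0,0.24,0.2]
    - [0.14,0.98,-0.98,0,0,0.3,0.2]
    - [0.14,0.98,-0.98,0,0,0.3,0.2]

```text
time_s: 18.2
tool_pos: [0.5197, -0.1354, 0.2022]
tool_rot: [179.9, -0.2, 123.4]
force: [-0.2, 0.7, -4.2]
grip_width: 0.0344
grasp_force: 35.0
```

```bash
python3 -c "
from plan import *
plan((.55,-.05,.21,110),(.5825,.1072,.18,93))"
```

```text
at [ 0.5197 -0.1354  0.2022] [179.9  -0.2 123.4] t 18.2
[0.273, 0.361, -0.037] [0.001, -0.002, 0.156]
[0.839, 0.929, 0.116] [0.001, -0.003, 0.354]
```

Call:
apply_moves:
  moves:
    - [0.14,0.18,0,0,0,0.08,0.2]
    - [0.28,0.36,0,0,0,0.16,0.2]
    - [0.42,0.5,0,0,0,0.22,0.2]
    - [0.56,0.65,0.03,0,0,0.28,0.2]
    - [0.7,0.79,0.07,0,0,0.33,0.2]
    - [0.8,0.89,0.1,0,0,0.354,0.2]
    - [0.839,0.929,0.12,0,0,0.354,0.2]
    - [0.839,0.929,0.12,0,0,0.354,0.2]
    - [0.839,0.929,0.12,0,0,0.354,0.2]

```text
time_s: 19.1
tool_pos: [0.5832, 0.0962, 0.1778]
tool_rot: [-179.9, 0.1, 92.4]
force: [0.3, -0.5, -4.0]
grip_width: 0.035
grasp_force: 35.0
```

```bash
python3 -c "
from plan import *
print(env.get_obs()['force'])
plan((.5825,.1072,.1,93),(.5825,.1072,.0775,93),(.5825,.1072,.0742,93))"
```

```text
[ 0.31264754 -0.46145019 -4.00682247]
at [0.5832 0.0962 0.1778] [-1.799e+02  1.000e-01  9.240e+01] t 19.1
[0.056, -0.001, 0.389] [-0.001, 0.001, -0.007]
[0.056, -0.001, 0.501] [-0.001, 0.001, -0.007]
[0.056, -0.001, 0.518] [-0.001, 0.001, -0.007]
```

Call:
apply_moves:
  moves:
    - [0.03,0,0.1,0,0,-0.007,0.2]
    - [0.056,0,0.2,0,0,-0.007,0.2]
    - [0.056,0,0.3,0,0,-0.007,0.2]
    - [0.056,0,0.37,0,0,-0.007,0.2]
    - [0.056,0,0.39,0,0,-0.007,0.2]
    - [0.056,0,0.39,0,0,-0.007,0.2]

```text
time_s: 19.7
tool_pos: [0.5829, 0.108, 0.0999]
tool_rot: [-180.0, 0.0, 93.0]
force: [0.5, 0.8, -4.6]
grip_width: 0.0349
grasp_force: 35.0
```

```bash
python3 -c "
from plan import *
print(env.get_obs()['force'])
shot('side','sp2',(190,60,390,230),3.5);shot('top','sp2t',(170,130,290,230),5)
plan((.5825,.1072,.0775,93),(.5825,.1072,.0742,93))"
```

```text
[ 0.54484687  0.78510296 -4.58249478]
at [0.5838 0.109  0.1012] [179.9   0.   93. ] t 19.8
[-0.008, -0.007, 0.118] [0.001, 0.0, 0.0]
[-0.008, -0.007, 0.135] [0.001, 0.0, 0.0]
```

View pics/sp2.png

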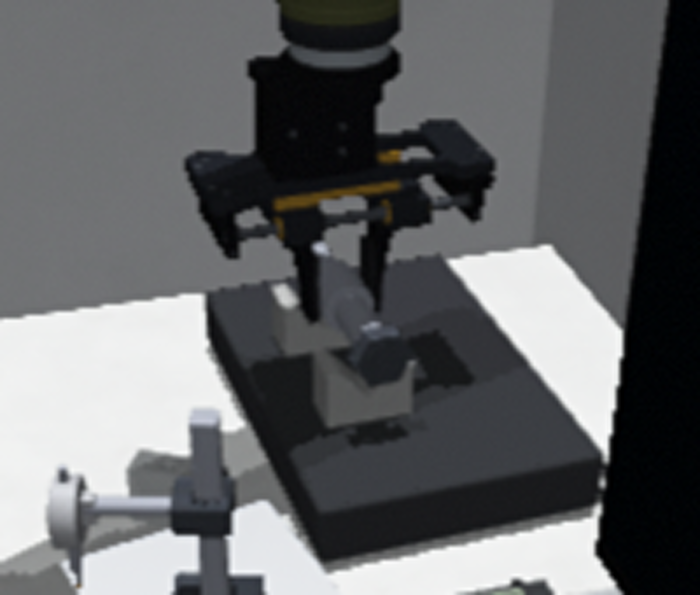

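Call:
apply_moves:
  moves:
    - [-0.005,-0.005,0.03,0,0,0,0.2]
    - [-0.008,-0.007,0.06,0,0,0,0.2]
    - [-0.008,-0.007,0.08,0,0,0,0.2]
    - [-0.008,-0.007,0.095,0,0,0,0.2]
    - [-0.008,-0.007,0.107,0,0,0,0.2]
    - [-0.008,-0.007,0.115,0,0,0,0.2]
    - [-0.008,-0.007,0.115,0,0,0,0.2]

```text
time_s: 20.5
tool_pos: [0.5815, 0.1077, 0.0769]
tool_rot: [-180.0, 0.0, 93.1]
force: [-0.1, 0.5, -5.4]
grip_width: 0.035
grasp_force: 35.0
```

Call:
apply_moves:
  moves:
    - [0,0,0.003,0,0,0,0.2]
    - [0,0,0.006,0,0,0,0.2]
    - [0,0,0.009,0,0,0,0.2]
    - [0,0,0.011,0,0,0,0.2]
    - [0,0,0.011,0,0,0,0.2]

```text
time_s: 21.0
tool_pos: [0.5821, 0.1078, 0.0753]
tool_rot: [179.9, 0.0, 93.1]
force: [0.8, 0.5, -3.4]
grip_width: 0.0347
grasp_force: 35.0
```

Call:
apply_moves:
  moves:
    - [0,0,0.003,0,0,0,0.2]
    - [0,0,0.006,0,0,0,0.2]
    - [0,0,0.006,0,0,0,0.2]

```text
time_s: 21.3
tool_pos: [0.5823, 0.1078, 0.0748]
tool_rot: [179.9, 0.0, 93.1]
force: [-1.6, -0.2, 4.8]
grip_width: 0.0349
grasp_force: 35.0
```

Call:
apply_moves:
  moves:
    - [0,0,0,0,0,0,0.42]
    - [0,0,0,0,0,0,0.5]
    - [0,0,0,0,0,0,0.65]
    - [0,0,0,0,0,0,0.8]
    - [0,0,0,0,0,0,0.8]
    - [0,0,-0.1,0,0,0,0.8]
    - [0,0,-0.3,0,0,0,0.8]
    - [0,0,-0.5,0,0,0,0.8]
    - [0,0,-0.7,0,0,0,1]
    - [0,0,-0.7,0,0,0,1]

```text
time_s: 22.3
tool_pos: [0.5848, 0.1091, 0.22]
tool_rot: [179.4, -0.0, 93.1]
force: [0.0, 0.8, 0.2]
grip_width: 0.0785
grasp_force: 0.0
```

```bash
python3 -c "
from plan import *
plan((.49,.04,.22,62))"
```

```text
at [0.5848 0.1091 0.22  ] [179.4  -0.   93.1] t 22.3
[-0.319, -0.492, -0.005] [0.007, -0.002, 0.362]
```

Call:
apply_moves:
  moves:
    - [-0.2,-0.15,-0.05,0,0,0.09,1]
    - [-0.4,-0.3,-0.1,0,0,0.18,1]
    - [-0.6,-0.45,-0.12,0,0,0.27,1]
    - [-0.8,-0.55,-0.12,0,0,0.33,1]
    - [-0.85,-0.55,-0.12,0,0,0.362,1]
    - [-0.85,-0.55,-0.12,0,0,0.362,1]

```text
time_s: 22.9
tool_pos: [0.4801, -0.0706, 0.2373]
tool_rot: [180.0, 0.1, 61.7]
force: [-0.5, 0.4, -0.3]
grip_width: 0.0871
grasp_force: 0.0
```

```bash
python3 -c "
from nm import *
nm('spindle','spindle',[.585,.11,-1.51],.086,N=3)
nm('stop_block','stop_block',[.442,.043,-.51],0,N=3)
overlay('top',[('v_block',[.5824,.1585,-1.54],.05),('v_block',[.5874,.0617,-1.56],.05),('spindle',[.585,.11,-1.518],.086)],'three',(170,130,290,230),5)
from plan import *
plan((.4397,.0406,.11,60.6))"
```

```text
spindle ('top',) [0.5832 0.111 ] -86.7 0.087
spindle ('side',) [0.5863 0.1102] -87.2 0.102
spindle ('top', 'side') [0.5843 0.1105] -86.3 0.126
stop_block ('top',) [0.442  0.0443] -25.4 0.137
stop_block ('side',) [0.4422 0.0451] -8.7 0.436
stop_block ('top', 'side') [0.4422 0.0442] -24.6 0.292
at [ 0.4809 -0.0679  0.2377] [180.   0.  62.] t 24.1
[0.382, -0.437, 0.639] [0.0, 0.0, 0.016]
```

View pics/three.png

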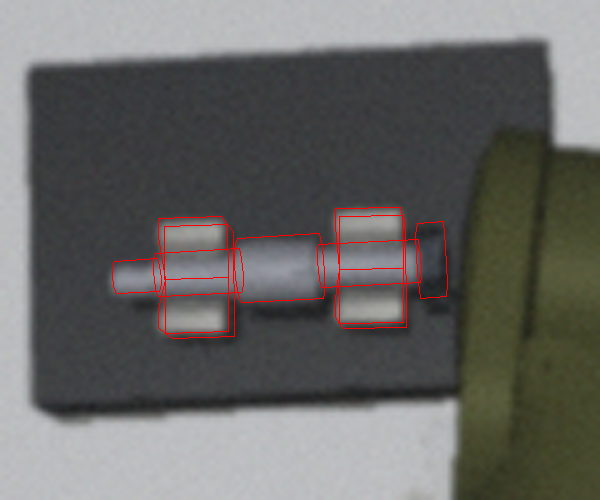

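Call:
apply_moves:
  moves:
    - [0.1,-0.11,0.1,0,0,0,1]
    - [0.2,-0.22,0.2,0,0,0,1]
    - [0.3,-0.33,0.3,0,0,0,1]
    - [0.382,-0.437,0.45,0,0,0,1]
    - [0.382,-0.437,0.64,0,0,0,1]
    - [0.382,-0.437,0.75,0,0,0,1]
    - [0.382,-0.437,0.84,0,0,0,1]
    - [0.382,-0.437,0.9,0,0,0,1]
    - [0.382,-0.437,0.9,0,0,0,1]

```text
time_s: 25.05
tool_pos: [0.4385, 0.0406, 0.0565]
tool_rot: [-179.8, 0.1, 62.0]
force: [0.3, -0.1, 0.5]
grip_width: 0.0869
grasp_force: 0.0
```

```bash
python3 -c "
from plan import *
print(env.get_obs()['force'])
shot('side','st1',(150,110,330,260),4)
plan((.4397,.041,.01,62.5))"
```

```text
[ 0.3369732  -0.0560447   0.50510385]
at [0.4395 0.0407 0.0576] [-179.9    0.    62. ] t 25.1
[0.002, 0.001, 0.238] [-0.001, 0.0, -0.006]
```

View pics/st1.png

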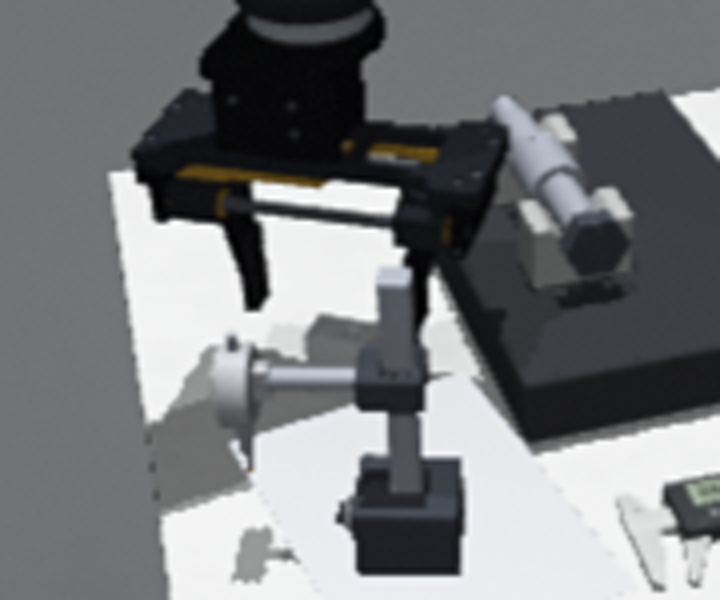

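Call:
apply_moves:
  moves:
    - [0,0,0.06,0,0,0,1]
    - [0,0,0.12,0,0,0,1]
    - [0,0,0.18,0,0,0,1]
    - [0,0,0.22,0,0,0,1]
    - [0,0,0.235,0,0,0,1]
    - [0,0,0.235,0,0,0,0.75]
    - [0,0,0.235,0,0,0,0.6]
    - [0,0,0.235,0,0,0,0.5]
    - [0,0,0.235,0,0,0,0.45]
    - [0,0,0.235,0,0,0,0.4]
    - [0,0,0.235,0,0,0,0.35]
    - [0,0,0.235,0,0,0,0.3]
    - [0,0,0.235,0,0,0,0.3]
    - [0,0,0.235,0,0,0,0.3]
    - [0,0,0.235,0,0,0,0.3]
  grip_force: 20

```text
time_s: 26.6
tool_pos: [0.4398, 0.0405, 0.0108]
tool_rot: [180.0, 0.0, 62.0]
force: [-0.3, 0.3, 1.1]
grip_width: 0.0405
grasp_force: 19.6
```

```bash
python3 -c "
from plan import *
plan((.44,.041,.18,62.5),(.5763,.2146,.18,93.2))"
```

```text
at [0.4398 0.0405 0.0108] [180.   0.  62.] t 26.6
[0.003, 0.0, -0.846] [0.0, 0.0, -0.006]
[1.089, 0.193, -0.846] [0.0, 0.0, -0.364]
```

Call:
apply_moves:
  moves:
    - [0,0,-0.1,0,0,0,0.3]
    - [0,0,-0.3,0,0,0,0.3]
    - [0,0,-0.5,0,0,0,0.3]
    - [0,0,-0.7,0,0,0,0.3]
    - [0,0,-0.85,0,0,0,0.3]
    - [0.2,0.04,-0.85,0,0,-0.08,0.3]
    - [0.4,0.08,-0.85,0,0,-0.16,0.3]
    - [0.6,0.11,-0.85,0,0,-0.24,0.3]
    - [0.8,0.15,-0.85,0,0,-0.31,0.3]
    - [0.98,0.18,-0.85,0,0,-0.364,0.3]
    - [0.98,0.18,-0.85,0,0,-0.364,0.3]
    - [0.98,0.18,-0.85,0,0,-0.364,0.3]

```text
time_s: 27.8
tool_pos: [0.5628, 0.1973, 0.1795]
tool_rot: [-179.8, -0.0, 93.3]
force: [0.2, -0.6, -1.8]
grip_width: 0.0405
grasp_force: 19.6
```

```bash
python3 -c "
from plan import *
plan((.5763,.2146,.1,93.2),(.5763,.2146,.0625,93.2))"
```

```text
at [0.5628 0.1973 0.1795] [-179.8   -0.    93.3] t 27.8
[0.082, 0.073, 0.397] [-0.002, -0.0, 0.001]
[0.082, 0.074, 0.585] [-0.002, -0.0, 0.001]
```

Call:
apply_moves:
  moves:
    - [0.05,0.04,0,0,0,0,0.3]
    - [0.092,0.073,0,0,0,0,0.3]
    - [0.092,0.073,0.05,0,0,0,0.3]
    - [0.092,0.073,0.15,0,0,0,0.3]
    - [0.092,0.073,0.27,0,0,0,0.3]
    - [0.092,0.073,0.37,0,0,0,0.3]
    - [0.092,0.073,0.44,0,0,0,0.3]
    - [0.092,0.073,0.49,0,0,0,0.3]
    - [0.092,0.073,0.49,0,0,0,0.3]

```text
time_s: 28.7
tool_pos: [0.5763, 0.2152, 0.0813]
tool_rot: [-179.9, 0.0, 93.2]
force: [-0.6, 0.4, -0.4]
grip_width: 0.0406
grasp_force: 19.6
```

```bash
python3 -c "
from plan import *
print(env.get_obs()['force'])
shot('side','st2',(220,60,360,180),5)
plan((.5763,.2166,.0625,93.2))"
```

```text
[-0.62532562  0.35291224 -0.35697437]
at [0.5769 0.2157 0.0825] [-180.     0.    93.2] t 28.8
[0.005, -0.003, 0.1] [-0.0, 0.0, 0.0]
```

View pics/st2.png

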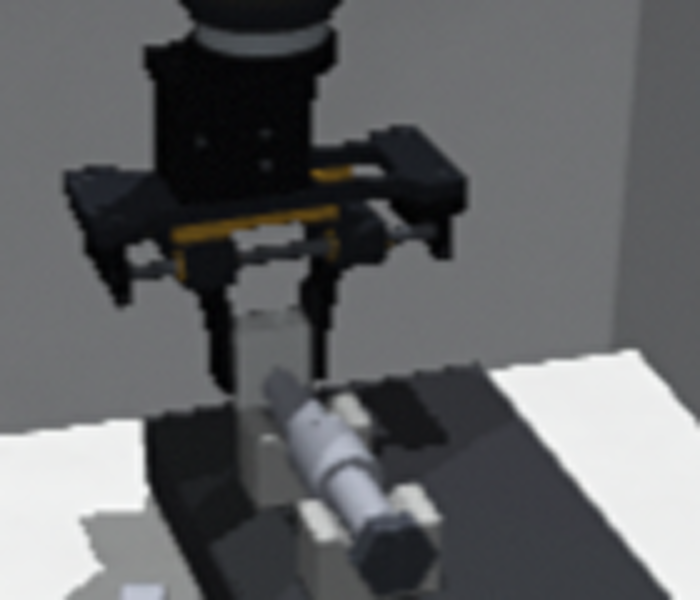

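Call:
apply_moves:
  moves:
    - [0,0,0.03,0,0,0,0.3]
    - [0,0,0.06,0,0,0,0.3]
    - [0,0,0.08,0,0,0,0.3]
    - [0,0,0.09,0,0,0,0.3]
    - [0,0,0.098,0,0,0,0.3]
    - [0,0,0.103,0,0,0,0.3]
    - [0,0,0.106,0,0,0,0.3]
    - [0,0,0.106,0,0,0,0.3]

```text
time_s: 29.55
tool_pos: [0.5772, 0.2159, 0.0616]
tool_rot: [180.0, 0.0, 93.2]
force: [-0.6, -0.4, -1.3]
grip_width: 0.0403
grasp_force: 19.6
```

Call:
apply_moves:
  moves:
    - [0,0,0.002,0,0,0,0.3]
    - [0,0,0.003,0,0,0,0.3]
    - [0,0,0.003,0,0,0,0.3]

```text
time_s: 29.85
tool_pos: [0.5772, 0.2159, 0.061]
tool_rot: [180.0, 0.0, 93.2]
force: [-0.3, -0.7, -1.0]
grip_width: 0.0401
grasp_force: 19.6
```

Call:
apply_moves:
  moves:
    - [0,0,0.002,0,0,0,0.3]
    - [0,0,0.003,0,0,0,0.3]
    - [0,0,0.003,0,0,0,0.3]

```text
time_s: 30.15
tool_pos: [0.5772, 0.2159, 0.0609]
tool_rot: [180.0, 0.0, 93.2]
force: [-2.0, -0.6, 6.1]
grip_width: 0.0403
grasp_force: 19.6
```

Call:
apply_moves:
  moves:
    - [0,0,0,0,0,0,0.5]
    - [0,0,0,0,0,0,0.6]
    - [0,0,0,0,0,0,0.75]
    - [0,0,0,0,0,0,0.75]
    - [0,0,-0.1,0,0,0,0.75]
    - [0,0,-0.3,0,0,0,0.75]
    - [0,0,-0.5,0,0,0,0.75]
    - [0,0,-0.7,0,0,0,0.75]
    - [0,0,-0.9,0,0,0,0.75]
    - [0,0,-0.9,0,0,0,0.75]

```text
time_s: 31.15
tool_pos: [0.5797, 0.2179, 0.2467]
tool_rot: [179.4, -0.2, 93.2]
force: [0.4, -0.2, 0.4]
grip_width: 0.0652
grasp_force: 0.0
```

```bash
python3 -c "
from plan import *
plan((.5,.05,.26,120),(.45,-.1,.26,164))"
```

```text
at [0.5797 0.2179 0.2467] [179.4  -0.2  93.2] t 31.1
[-0.815, -0.445, -0.073] [0.007, -0.0, -0.311]
[-1.55, -0.737, -0.078] [0.007, 0.002, -0.823]
```

Call:
apply_moves:
  moves:
    - [-0.2,-0.1,-0.1,0,0,-0.09,1]
    - [-0.4,-0.2,-0.12,0,0,-0.18,1]
    - [-0.6,-0.3,-0.12,0,0,-0.27,1]
    - [-0.8,-0.4,-0.12,0,0,-0.36,1]
    - [-0.98,-0.5,-0.12,0,0,-0.45,1]
    - [-0.98,-0.5,-0.12,0,0,-0.54,1]
    - [-0.98,-0.5,-0.12,0,0,-0.6,1]
    - [-0.98,-0.5,-0.12,0,0,-0.6,1]

```text
time_s: 31.95
tool_pos: [0.488, 0.0137, 0.2639]
tool_rot: [-180.0, 0.0, 144.7]
force: [0.5, 0.3, -0.2]
grip_width: 0.0869
grasp_force: 0.0
```

```bash
python3 -c "
from nm import *
nm('stop_block','stop_block',[.5775,.2175,.05],.05,N=2)
nm('dial_stand','dial_stand',[.4513,-.1015,-.27],0,N=2)
overlay('top',[('stop_block',[.5786,.2187,.056],.05),('spindle',[.5845,.1105,-1.513],.086),('dial_stand',[.4513,-.1015,-.27],0)],'four',(170,130,330,270),5)
from plan import *
plan((.5,.05,.26,140))"
```

```text
stop_block ('top',) [0.5772 0.2177] 1.7 0.163
stop_block ('side',) [0.5816 0.2241] -5.9 0.506
stop_block ('top', 'side') [0.5794 0.2185] 1.7 0.351
dial_stand ('top',) [ 0.4507 -0.1007] -15.5 0.153
dial_stand ('side',) [ 0.4515 -0.1041] -14.7 0.179
dial_stand ('top', 'side') [ 0.4516 -0.1015] -15.7 0.173
at [0.4883 0.0145 0.2643] [-180.     0.   144.8] t 32.8
[0.055, 0.179, 0.022] [-0.0, 0.0, 0.056]
```

View pics/four.png

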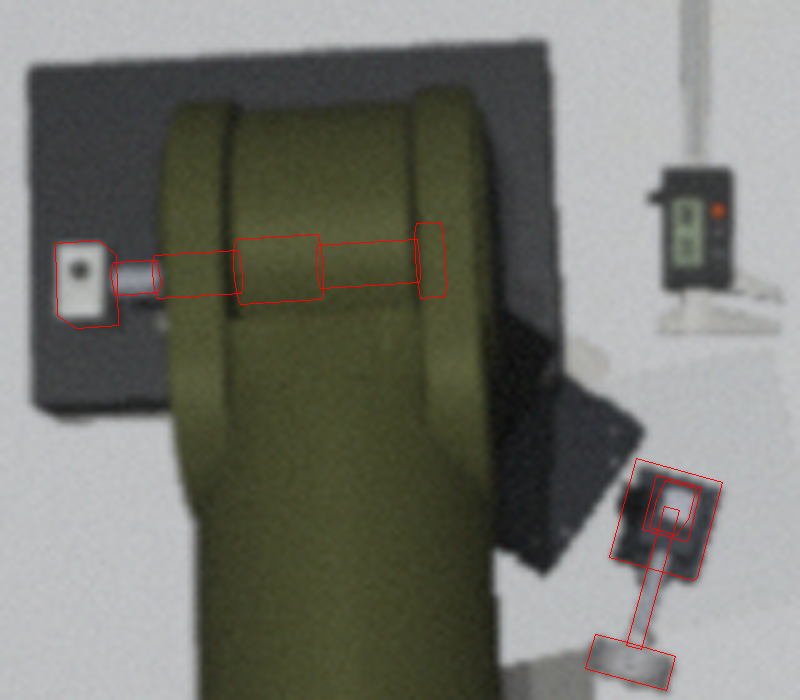

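```bash
python3 -c "
from plan import *
plan((.449,-.102,.22,164.4),(.449,-.102,.131,164.4))"
```

```text
at [0.4883 0.0145 0.2643] [-180.     0.   144.8] t 32.8
[-0.175, -0.589, 0.222] [-0.0, 0.0, -0.228]
[-0.175, -0.589, 0.667] [-0.0, 0.0, -0.228]
```

Call:
apply_moves:
  moves:
    - [-0.05,-0.2,0,0,0,-0.08,1]
    - [-0.1,-0.4,0,0,0,-0.16,1]
    - [-0.175,-0.589,0,0,0,-0.228,1]
    - [-0.175,-0.589,0.1,0,0,-0.228,1]
    - [-0.175,-0.589,0.22,0,0,-0.228,1]
    - [-0.175,-0.589,0.3,0,0,-0.228,1]
    - [-0.175,-0.589,0.35,0,0,-0.228,1]
    - [-0.175,-0.589,0.35,0,0,-0.228,1]

```text
time_s: 33.6
tool_pos: [0.4482, -0.1017, 0.1932]
tool_rot: [180.0, -0.1, 164.4]
force: [-0.5, 0.1, 0.5]
grip_width: 0.0871
grasp_force: 0.0
```

```bash
python3 -c "
from plan import *
print(env.get_obs()['force'])
shot('side','d1',(150,80,330,260),3.3)
plan((.449,-.102,.131,164.4))"
```

```text
[-0.49919644  0.10816612  0.47578548]
at [ 0.4489 -0.1018  0.1943] [180.   -0.  164.4] t 33.6
[-0.001, -0.001, 0.316] [0.0, -0.0, 0.0]
```

View pics/d1.png

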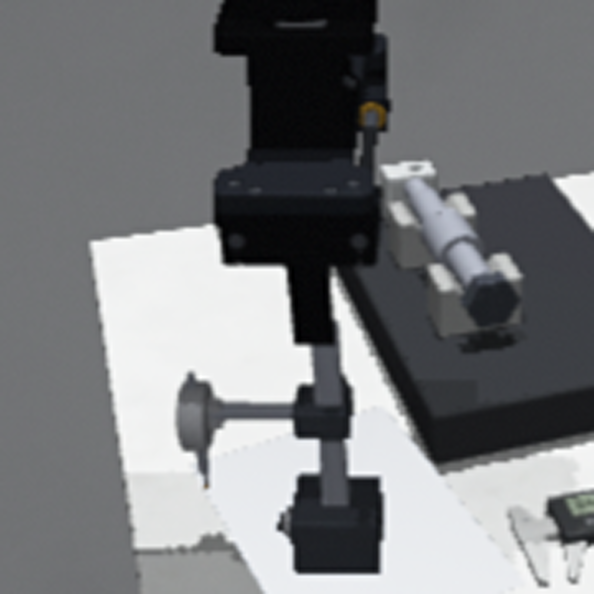

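Call:
apply_moves:
  moves:
    - [0,0,0.06,0,0,0,1]
    - [0,0,0.12,0,0,0,1]
    - [0,0,0.18,0,0,0,1]
    - [0,0,0.24,0,0,0,1]
    - [0,0,0.28,0,0,0,1]
    - [0,0,0.31,0,0,0,1]
    - [0,0,0.31,0,0,0,1]

```text
time_s: 34.35
tool_pos: [0.4485, -0.1017, 0.1314]
tool_rot: [180.0, -0.1, 164.4]
force: [0.2, 1.1, 1.6]
grip_width: 0.0869
grasp_force: 0.0
```

Call:
apply_moves:
  moves:
    - [0,0,0,0,0,0,0.75]
    - [0,0,0,0,0,0,0.6]
    - [0,0,0,0,0,0,0.5]
    - [0,0,0,0,0,0,0.4]
    - [0,0,0,0,0,0,0.3]
    - [0,0,0,0,0,0,0.2]
    - [0,0,0,0,0,0,0.15]
    - [0,0,0,0,0,0,0.1]
    - [0,0,0,0,0,0,0]
    - [0,0,0,0,0,0,0]
    - [0,0,0,0,0,0,0]
  grip_force: 45

```text
time_s: 35.45
tool_pos: [0.449, -0.1022, 0.1322]
tool_rot: [-180.0, 0.0, 164.4]
force: [-0.2, -1.4, -1.9]
grip_width: 0.0158
grasp_force: 44.9
```

```bash
python3 -c "
from plan import *
plan((.449,-.102,.25,164.4),(.55,.0,.33,170))
viewer.read_camera('side')
from nm import *
nm('dial_stand','dial_stand',[.4513,-.1015,-.27],0,N=2,cams=('top',))"
```

```text
at [ 0.449  -0.1022  0.1322] [-180.     0.   164.4] t 35.5
[0.0, 0.001, -0.589] [-0.0, 0.0, -0.0]
[-0.349, 0.628, -0.989] [-0.0, 0.0, -0.065]
```

Call:
apply_moves:
  moves:
    - [0,0,-0.03,0,0,0,0]
    - [0,0,-0.1,0,0,0,0]
    - [0,0,-0.25,0,0,0,0]
    - [0,0,-0.4,0,0,0,0]
    - [0,0,-0.55,0,0,0,0]
    - [0,0,-0.7,0,0,0,0]
    - [0,0,-0.8,0,0,0,0]
    - [0,0,-0.86,0,0,0,0]
    - [0,0,-0.86,0,0,0,0]

```text
time_s: 36.6
tool_pos: [0.4498, -0.1017, 0.3061]
tool_rot: [-180.0, 0.2, 164.4]
force: [0.4, -0.6, -5.5]
grip_width: 0.0158
grasp_force: 44.9
```

```bash
python3 -c "
from plan import *
o=env.get_obs();print(o['force'],o['wrist_torque'],o['grip_width'])
shot('side','d2',(150,50,350,260),2.8)
plan((.56,.0,.3,174),(.6622,.1123,.3,183.2))"
```

```text
[ 0.37367245 -0.58167037 -5.50465931] [ 0.06754706 -0.33405016 -0.02427139] 0.015849031250531345
at [ 0.4491 -0.1017  0.3045] [-180.     0.   164.4] t 36.6
[-0.397, 0.639, 0.023] [-0.0, 0.0, -0.112]
[-0.739, 1.317, 0.023] [-0.0, 0.0, -0.219]
```

View pics/d2.png

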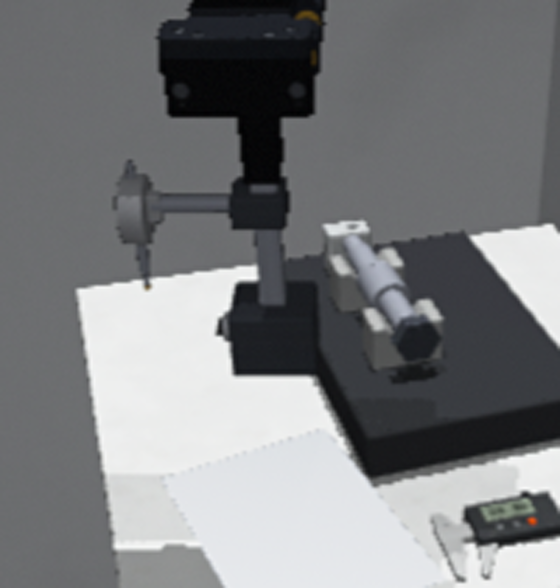

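Stand lifted upright in the grip; spindle and stop look right. Carry it over.

Call:
apply_moves:
  moves:
    - [-0.06,0.1,0,0,0,-0.02,0]
    - [-0.12,0.2,0,0,0,-0.04,0]
    - [-0.18,0.32,0,0,0,-0.06,0]
    - [-0.25,0.44,0,0,0,-0.08,0]
    - [-0.32,0.56,0,0,0,-0.1,0]
    - [-0.39,0.68,0,0,0,-0.12,0]
    - [-0.45,0.8,0,0,0,-0.14,0]
    - [-0.5,0.9,0,0,0,-0.16,0]
    - [-0.53,0.96,0,0,0,-0.17,0]
    - [-0.53,0.96,0,0,0,-0.17,0]
    - [-0.53,0.96,0,0,0,-0.17,0]

```text
time_s: 37.75
tool_pos: [0.602, 0.0537, 0.3033]
tool_rot: [-179.9, -0.1, 179.0]
force: [0.0, -0.6, -6.1]
grip_width: 0.0157
grasp_force: 45.0
```

```bash
python3 -c "
from plan import *
o=env.get_obs();print(o['force'],o['wrist_torque'],o['grip_width'])
plan((.6622,.1123,.3,183.2))"
```

```text
[ 0.03792992 -0.59159432 -6.09040783] [-0.02915823 -0.23506349  0.04649188] 0.015742397419046174
at [0.602  0.0537 0.3033] [-1.799e+02 -1.000e-01  1.790e+02] t 37.8
[-0.296, 0.298, 0.016] [-0.001, -0.002, -0.049]
```

Call:
apply_moves:
  moves:
    - [-0.08,0.08,0,0,0,-0.015,0]
    - [-0.16,0.16,0,0,0,-0.03,0]
    - [-0.24,0.24,0,0,0,-0.049,0]
    - [-0.296,0.298,0,0,0,-0.049,0]
    - [-0.296,0.298,0,0,0,-0.049,0]
    - [-0.296,0.298,0.08,0,0,-0.049,0]
    - [-0.296,0.298,0.16,0,0,-0.049,0]
    - [-0.296,0.298,0.24,0,0,-0.049,0]
    - [-0.296,0.298,0.32,0,0,-0.049,0]
    - [-0.296,0.298,0.39,0,0,-0.049,0]
    - [-0.296,0.298,0.45,0,0,-0.049,0]
    - [-0.296,0.298,0.5,0,0,-0.049,0]
    - [-0.296,0.298,0.52,0,0,-0.049,0]
    - [-0.296,0.298,0.52,0,0,-0.049,0]

```text
time_s: 39.15
tool_pos: [0.6628, 0.1131, 0.1997]
tool_rot: [-180.0, -0.0, -176.8]
force: [1.5, 0.3, -5.9]
grip_width: 0.0155
grasp_force: 45.0
```

```bash
python3 -c "
from plan import *
o=env.get_obs();print(o['force'],o['wrist_torque'],o['grip_width'])
shot('side','d3',(230,40,380,170),5)
plan((.6622,.1123,.185,183.2))"
```

```text
[ 1.488258    0.33042617 -5.8628649 ] [ 0.07470458 -0.14328068 -0.02656324] 0.015457233200968833
at [0.6631 0.1132 0.2005] [ 180.     0.  -176.8] t 39.2
[0.005, -0.004, 0.077] [0.0, 0.0, 0.0]
```

View pics/d3.png

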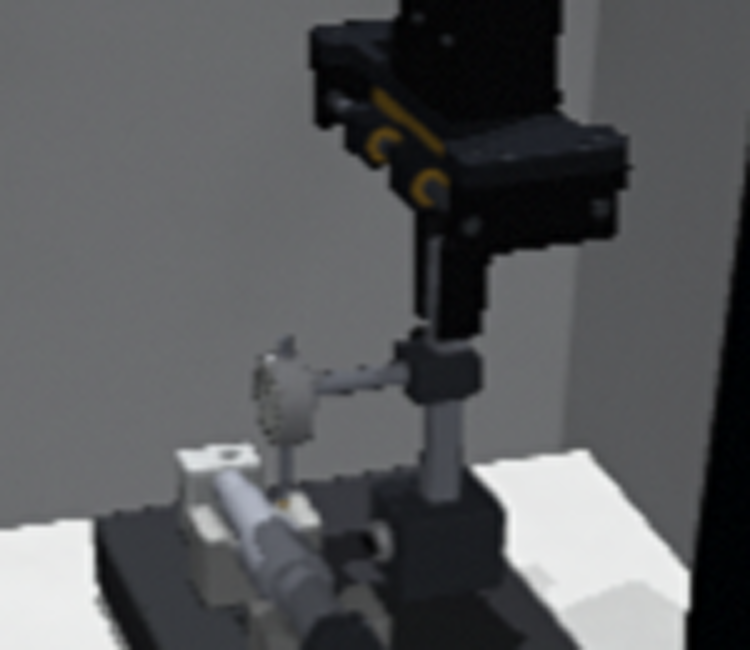

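```bash
python3 -c "
from h import *
t=[.6631-.0799,.1132-.0045,.1198]
b=np.array([.0024,.0028,0])
for P in (np.array(t),np.array(t)+b,np.array([.5823,.1078,.104])+b): print((proj('side',P)[0]+.5-[230,40])*5)
print((proj('top',np.array(t)+b)))
shot('top','d3t',(190,140,270,220),7)
"
```

```text
[280.385508   505.98947928]
[283.63241214 502.5971448 ]
[282.40490204 532.77754746]
[[223.22483973 180.57932832]]
```

View pics/d3t.png

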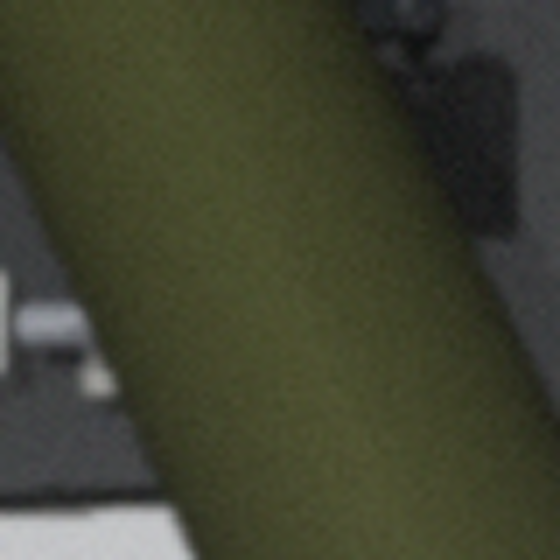

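Call:
apply_moves:
  moves:
    - [0.003,-0.002,0.02,0,0,0,0]
    - [0.005,-0.004,0.04,0,0,0,0]
    - [0.005,-0.004,0.055,0,0,0,0]
    - [0.005,-0.004,0.065,0,0,0,0]
    - [0.005,-0.004,0.073,0,0,0,0]
    - [0.005,-0.004,0.08,0,0,0,0]
    - [0.005,-0.004,0.084,0,0,0,0]
    - [0.005,-0.004,0.084,0,0,0,0]

```text
time_s: 40.05
tool_pos: [0.6621, 0.1122, 0.1835]
tool_rot: [-180.0, -0.0, -176.8]
force: [-0.5, -0.4, -5.1]
grip_width: 0.0156
grasp_force: 45.0
```

Call:
apply_moves:
  moves:
    - [0,0,0.003,0,0,0,0]
    - [0,0,0.005,0,0,0,0]
    - [0,0,0.005,0,0,0,0]

```text
time_s: 40.35
tool_pos: [0.6621, 0.1122, 0.1825]
tool_rot: [-180.0, 0.0, -176.8]
force: [-0.5, 0.5, -4.6]
grip_width: 0.0159
grasp_force: 45.0
```

Call:
apply_moves:
  moves:
    - [0,0,0.002,0,0,0,0]
    - [0,0,0.003,0,0,0,0]
    - [0,0,0.003,0,0,0,0]

```text
time_s: 40.65
tool_pos: [0.6621, 0.1122, 0.1823]
tool_rot: [-180.0, 0.0, -176.8]
force: [-0.5, -1.3, -2.4]
grip_width: 0.016
grasp_force: 45.0
```

Call:
apply_moves:
  moves:
    - [0,0,0.002,0,0,0,0]
    - [0,0,0.003,0,0,0,0]
    - [0,0,0.003,0,0,0,0]

```text
time_s: 40.95
tool_pos: [0.6622, 0.1123, 0.1823]
tool_rot: [-180.0, 0.0, -176.8]
force: [-3.1, -1.3, 3.0]
grip_width: 0.0157
grasp_force: 45.0
```

Call:
apply_moves:
  moves:
    - [0,0,0,0,0,0,0.25]
    - [0,0,0,0,0,0,0.35]
    - [0,0,0,0,0,0,0.5]
    - [0,0,0,0,0,0,0.6]
    - [0,0,0,0,0,0,0.6]
    - [0,0,-0.1,0,0,0,0.6]
    - [0,0,-0.25,0,0,0,0.6]
    - [0,0,-0.4,0,0,0,0.6]
    - [0,0,-0.55,0,0,0,0.6]
    - [0,0,-0.65,0,0,0,0.6]
    - [0,0,-0.65,0,0,0,0.6]

```text
time_s: 42.05
tool_pos: [0.6632, 0.1132, 0.3149]
tool_rot: [179.9, 0.3, -176.8]
force: [0.8, 0.4, 0.3]
grip_width: 0.0522
grasp_force: 0.0
```

```bash
python3 -c "
from plan import *
plan((.58,-.06,.32,140))"
```

```text
at [0.6632 0.1132 0.3149] [ 179.9    0.3 -176.8] t 42.0
[0.464, -0.841, -0.029] [0.002, 0.003, 0.503]
```

Call:
apply_moves:
  moves:
    - [0.12,-0.21,0,0,0,0.09,0.6]
    - [0.23,-0.42,0,0,0,0.18,0.6]
    - [0.35,-0.63,0,0,0,0.27,0.6]
    - [0.5,-0.84,0,0,0,0.36,0.6]
    - [0.6,-0.98,0,0,0,0.45,0.6]
    - [0.65,-0.98,0,0,0,0.5,0.6]
    - [0.65,-0.98,0,0,0,0.5,0.6]

```text
time_s: 42.75
tool_pos: [0.5418, -0.0924, 0.3105]
tool_rot: [-179.9, -0.0, 140.0]
force: [-1.1, 0.7, 0.8]
grip_width: 0.0521
grasp_force: 0.0
```

```bash
python3 -c "
from nm import *
nm('dial_stand','dial_stand',[.6646,.1151,.056],.05,N=2)
nm('stop_block','stop_block',[.5786,.2187,.056],.05,N=2)
nm('spindle','spindle',[.5845,.1105,-1.513],.086,N=2)
a=viewer.read_camera('side')[40:170,230:370,::-1];b=viewer.read_camera('top')[130:240,170:290,::-1]
a=cv2.resize(a,(400,int(400*130/140)));b=cv2.resize(b,(400,int(400*110/120)))
h=max(len(a),len(b));pad=lambda i:cv2.copyMakeBorder(i,0,h-len(i),0,0,0)
cv2.imwrite('pics/fin.png',np.hstack([pad(a),pad(b)]))
"
```

```text
dial_stand ('top',) [0.6624 0.1163] 4.6 0.145
dial_stand ('side',) [0.6649 0.1122] 7.3 0.154
dial_stand ('top', 'side') [0.6643 0.1157] 5.6 0.182
stop_block ('top',) [0.5774 0.2171] 1.7 0.136
stop_block ('side',) [0.5813 0.2202] 3.9 0.482
stop_block ('top', 'side') [0.5785 0.2173] 4.5 0.331
spindle ('top',) [0.5831 0.1109] -86.2 0.175
spindle ('side',) [0.5862 0.1101] -86.6 0.074
spindle ('top', 'side') [0.5846 0.1103] -86.1 0.161
```

View pics/fin.png

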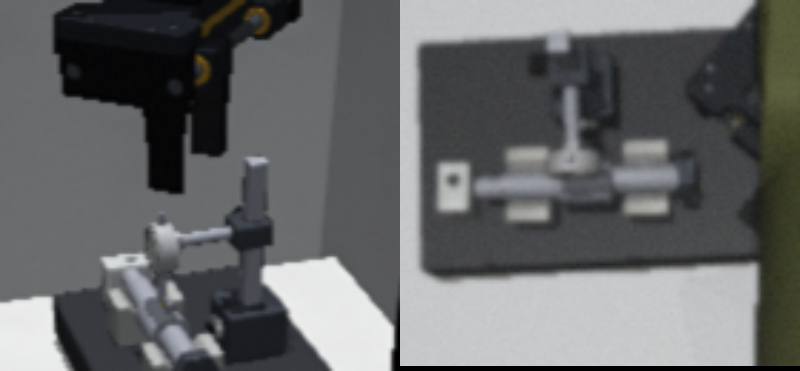

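```bash
python3 -c "
from cell import env
print(env.sign_off())"
```

```text
the job is handed in; nothing more can be done
None
```

The run-out set-up is finished and was handed in at about 44 s of the 106 s. By my last camera measurements and the arm's readings, the V-blocks, spindle, stop block and dial stand are all within tolerance; the judge returned no verdict, and the plunger's press-in was not measured directly.

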